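# Find the rocking staple-jar lid and snap it home

### The arm

A 7-joint arm with a two-finger parallel gripper is mounted at the origin on the work surface. World frame = base frame: x ahead of the robot, y to its left, z up, the work surface at z = 0. Lengths are in m, angles in rad, forces in N, time in s.
With the tool pointing down it reaches from about 0.35 to 0.9 m from the base axis. Payload 19.9 kg.
Tool frame: the origin (TCP) lies at the very end of the fingers, on their centre line; the grasp point (between the pads) lies 19 mm behind it (r.hold_point_z is the distance from the TCP to the grasp point, in m); z points along the fingers, y is the line along which they close (so a half turn about z gives the same grasp; the last joint's range is limited). The gripper opens to 94 mm and grips with 3 to 60 N. Pads are 16 mm wide; open, the fingers measure 119 mm over their backs; the gripper's body (75 mm by 177 mm) begins 78 mm behind the grasp point.
Start: joints at [-1.351, 0.417, -0.01, 1.614, 0.005, 1.111, -0.053], TCP at [0.161, 0.604, 0.205] pointing down, gripper open.
Joint ranges: [-2.81, 2.81], [-0.39, 2.02], [-1.27, 1.25], [0.06, 2.57], [-1.19, 4.33], [0.19, 2], [-2.82, 2.82]. Speed limits (rad/s): [1.89, 1.89, 2.39, 2.39, 3.01, 3.01, 3.01].

### API

Orientations are given as a rotation vector (axis times angle).
In Python, from cell import r gives the robot as it stands. The module is installed in compiled form; this text tells all that it offers. Calls block until the motion is done:
- r.move_pose(position, orientation): joint-space move of the TCP to a pose.
- r.move_straight(position, frame=None, rate=0.15, threshold=None): straight line of the TCP; frame=None keeps the orientation; rate is the mean speed in m/s. With threshold (N) it stops when the force on the tool has changed by that much, and returns True; else False.
- r.move_j(angles): joint-space move.
- r.ungrasp() and r.gripper_close(): open the fingers fully, or close them until they stop; the grip force is fixed at half the most.
- r.dwell(seconds).
- r.solve_ik(position, orientation): joint angles nearest the present ones, or None.
- r.read_state(): the state.
- r.read_camera(name): name is "side" or "top" or "wrist"; returns a dict with "pixels" (384x512x3 uint8, blue, green, red), "mtx" (3x3 intrinsics, pixels), "position" and "orientation" of the camera in the world. Camera axes: x right, y up, looking along -z (the intrinsics and any distortion apply to the point x, -y, -z); pixel columns grow to the right and rows downward; lengths in m; the calibration is good to about 2 mm. A picture is of the moment at which its call begins. There is no depth.
A pose or a line that the arm cannot do raises r.Unreachable and nothing moves.
- r.job_done(): hands the job in; it is judged then, once.
The state is a dict: "t": time; "joints": joint angles; "joint_vel": joint speeds; "joint_efforts": joint torques, N m; "tcp_pos": TCP position; "tcp_rot": TCP orientation; "force": force on the tool from outside, world axes, zero at the start; "ft_torque": the same for the moment, N m; "finger_gap": opening from 0.0 (shut) to 1.0 (fully open); "gripper_force": force on a finger pad.
Only numpy, scipy, OpenCV 4.12 (cv2) and the standard library are available. Lean on these libraries where they do the work, as an engineer would, in place of code of your own. Each camera call takes 0.05 s, during which the arm holds its last target. There are 200 camera calls.

### The job

One of the six snap lids on the staple jars in the tray is not on properly. Press lightly near the edge of the lids to find the one that rocks, then press that one in its middle until it has gone fully home and sits level like the others. Finish while still holding it down with a steady press of the fingertip, so that I can tape round it; do not pick anything up, and leave the jars and the other things on the bench standing where they are.

Things in the scene. Friction and masses are not known exactly. Their poses are not given: they have to be found in the camera images.
- lid_a: One of six identical white snap lids, each on its own staple jar in the tray: a flat disc 70 mm across, 11 mm skirt, small lift tab. Origin: centre of its flat top face; z is up out of the lid. Properly on, the top is level, 99 mm above the bench top (z = 0), and does not give. The one lid that is not on stands about 3 mm higher.
- lid_b: One of six identical white snap lids, each on its own staple jar in the tray: a flat disc 70 mm across, 11 mm skirt, small lift tab. Origin: centre of its flat top face; z is up out of the lid. The lid that is not on gives 0.5 to 2 mm as a press 26 mm from its centre grows from 1 to 4 N, the other side rising, and springs back when let go; the others give under 0.3 mm.
- lid_c: One of six identical white snap lids, each on its own staple jar in the tray: a flat disc 70 mm across, 11 mm skirt, small lift tab. Origin: centre of its flat top face; z is up out of the lid. The lid that is not on only tilts when pressed near the edge; pressed within 5 mm of its centre it goes straight down at 10 to 13 N and stays.
- lid_d: One of six identical white snap lids, each on its own staple jar in the tray: a flat disc 70 mm across, 11 mm skirt, small lift tab. Origin: centre of its flat top face; z is up out of the lid. Properly on, the top is level, 99 mm above the bench top (z = 0), and does not give. The one lid that is not on stands about 3 mm higher.
- lid_e: One of six identical white snap lids, each on its own staple jar in the tray: a flat disc 70 mm across, 11 mm skirt, small lift tab. Origin: centre of its flat top face; z is up out of the lid. The lid that is not on gives 0.5 to 2 mm as a press 26 mm from its centre grows from 1 to 4 N, the other side rising, and springs back when let go; the others give under 0.3 mm.
- lid_f: One of six identical white snap lids, each on its own staple jar in the tray: a flat disc 70 mm across, 11 mm skirt, small lift tab. Origin: centre of its flat top face; z is up out of the lid. The lid that is not on only tilts when pressed near the edge; pressed within 5 mm of its centre it goes straight down at 10 to 13 N and stays.
- tray: Low bare-metal tray, 186 x 274 x 16 mm (x, y, z), fixed. Origin: centre of its underside, 4 mm above the bench top. In it stand six loose clear jars of staples (64 mm across, 0.4 to 0.7 kg, they slide or tip if shoved) at -88, 0 and +88 mm along its y and -44 and +44 mm along its x, give or take 3 mm. Any of them may have the lid that rocks.
- charger: Yellow battery charger with toggle switch, 150 x 200 x 50 mm, with a black drill battery docked on it (112 mm high in all); fixed. Origin: centre of its underside. Bystander.
- battery: Loose black drill battery, 112 x 74 x 58 mm, 0.6 kg, beside the charger. Origin: centre of its underside. Bystander.
- hoof_pick: Stainless hoof pick lying on the mat, 170 mm long, 8 mm thick. Origin: on its underside near its middle. Bystander.
- scoop: Blue hard-silicone feed scoop lying on the mat, 250 mm long with its handle towards its -x, 52 mm high. Origin: under the middle of its bowl. Bystander.
Things that resemble listed ones, but are neither listed nor needed, are in the scene too. Leave any blue look-alike of the part that bears lid_b alone.

How it is judged:
At the end, for the whole second after the job is handed in: All six lids are fully on: tops within about 1.4 mm of the seated height (99 mm above the bench top) and level within 0.03 rad; the lid that rocked is at rest with a fingertip still pressing it with more than 1.5 N (it is known by having moved more than 2 mm: seating lowers it by 3 mm) (height (world z) of lid_a between 0.096 and 0.1004 m and angle between each of lid_a, lid_b, lid_c, lid_d, lid_e, lid_f's own z axis and vertical below 0.03 rad and height (world z) of lid_b between 0.096 and 0.1004 m and height (world z) of lid_c between 0.096 and 0.1004 m and height (world z) of lid_d between 0.096 and 0.1004 m and height (world z) of lid_e between 0.096 and 0.1004 m and height (world z) of lid_f between 0.096 and 0.1004 m and ((contact force between the fingers and lid_a above 1.5 N and distance of lid_a from where it was at the start of the episode above 0.002 m and linear speed of lid_a below 0.02 m/s) or (contact force between the fingers and lid_b above 1.5 N and distance of lid_b from where it was at the start of the episode above 0.002 m and linear speed of lid_b below 0.02 m/s) or (contact force between the fingers and lid_c above 1.5 N and distance of lid_c from where it was at the start of the episode above 0.002 m and linear speed of lid_c below 0.02 m/s) or (contact force between the fingers and lid_d above 1.5 N and distance of lid_d from where it was at the start of the episode above 0.002 m and linear speed of lid_d below 0.02 m/s) or (contact force between the fingers and lid_e above 1.5 N and distance of lid_e from where it was at the start of the episode above 0.002 m and linear speed of lid_e below 0.02 m/s) or (contact force between the fingers and lid_f above 1.5 N and distance of lid_f from where it was at the start of the episode above 0.002 m and linear speed of lid_f below 0.02 m/s))); the arm keeps its last pose, push and grip.
It fails at once if a lid or its jar is lifted (more than 8 mm) (height (world z) of any of lid_a, lid_b, lid_c, lid_d, lid_e, lid_f above 0.11 m).
It fails at once if a jar is shoved more than 25 mm or tipped (distance of any of lid_a, lid_b, lid_c, lid_d, lid_e, lid_f from where it was at the start of the episode above 0.025 m or angle between any of lid_a, lid_b, lid_c, lid_d, lid_e, lid_f's own z axis and vertical above 0.25 rad).
It fails at once if a bystander is disturbed (moved over 20 mm) (distance of any of battery, hoof_pick, scoop from where it was at the start of the episode above 0.02 m).
It also fails if it takes over 48 s, if anything falls off the work surface, if the arm or the gripper's body presses on something with over 40 N, if the wrist force passes 120 N, or if a joint passes its speed limit or range.

## Working session

There is one attempt and no reset: what is moved stays moved. The work goes in short steps, each a Python script; the robot and the scene stay as the last script left them, time stands still between calls to the robot, and variables do not carry over. Pictures are saved under pics/ and viewed, at most 10 in all, crops included, and the job is handed in when it is done.

```bash
mkdir -p pics
python3 - <<'E'
from cell import r
import cv2
for n in("top","side"):
    c=r.read_camera(n); cv2.imwrite(f"pics/{n}0.png",c["pixels"]); print(n,c["mtx"].tolist(),c["position"],c["orientation"],[k for k in c])
s=r.read_state();print(s["t"],s["force"],s["tcp_rot"])
E
```

```text
top [[385.65657219136597, 0.0, 250.73053387000888], [0.0, 385.65657219136597, 192.40860357800088], [0.0, 0.0, 1.0]] [ 0.30874958 -0.03187354  1.14136069] [ 0.08378434 -0.09337071 -1.58305583] ['pixels', 'mtx', 'position', 'orientation']
side [[451.7372009838452, 0.0, 253.92654550397336], [0.0, 451.7372009838452, 189.38472275230347], [0.0, 0.0, 1.0]] [ 0.32701221 -0.76521554  0.87076923] [ 0.76232458 -0.0378971  -0.13128305] ['pixels', 'mtx', 'position', 'orientation']
0.1 [-0.22170538 -0.62152127  0.0348246 ] [-4.08530995e-01 -3.11485572e+00  1.70246944e-03]
```

View pics/top0.png

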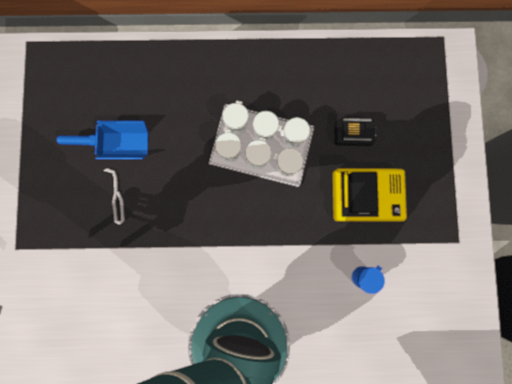

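View pics/side0.png

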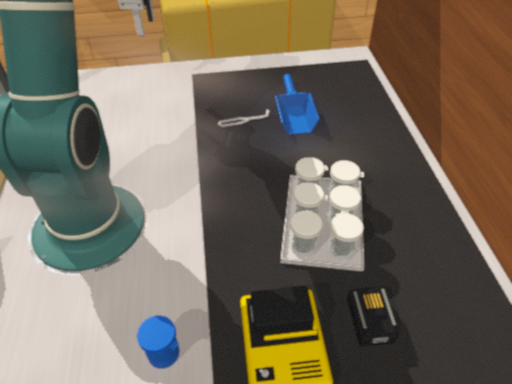

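The top view shows six white lids at (235,116), (265,124), (296,130), (228,146), (258,153) and (290,160). The only look-alike is a blue jar at (370,280), which I'll leave alone. The side view confirms the layout. Next I'll measure the lids in both views and view a close crop.

```bash
cat > h.py <<'E'
import numpy as np, cv2
from scipy.spatial.transform import Rotation as R
def ray(c,px,z):
    d=np.linalg.inv(c["mtx"])@np.array([px[0],px[1],1.0]); d=d*[1,-1,-1]
    d=R.from_rotvec(c["orientation"]).apply(d); p=np.array(c["position"])
    return p+d*(z-p[2])/d[2]
def proj(c,P):
    q=R.from_rotvec(c["orientation"]).inv().apply(np.array(P)-c["position"])*[1,-1,-1]
    q=q@np.array(c["mtx"]).T; return q[...,:2]/q[...,2:]
E
python3 - <<'E'
from cell import r
from h import *
T=[(235,116),(265,124),(296,130),(228,146),(258,153),(290,160)]
S=[(345,172),(345,198),(348,227),(310,168),(309,195),(306,224)]
ct=r.read_camera("top"); cs=r.read_camera("side")
for t,s in zip(T,S): print(ray(ct,t,.099).round(4),ray(cs,s,.099).round(4))
im=ct["pixels"][90:195,195:325]; cv2.imwrite("pics/crop.png",cv2.resize(im,None,fx=5,fy=5,interpolation=cv2.INTER_CUBIC))
E
```

```text
[0.641  0.0016 0.099 ] [ 0.6424 -0.0069  0.099 ]
[ 0.6171 -0.0814  0.099 ] [ 0.6191 -0.0908  0.099 ]
[ 0.5989 -0.1671  0.099 ] [ 0.6024 -0.1751  0.099 ]
[0.5561 0.0217 0.099 ] [0.561  0.0194 0.099 ]
[ 0.5354 -0.0607  0.099 ] [ 0.5389 -0.0695  0.099 ]
[ 0.5147 -0.1483  0.099 ] [ 0.5137 -0.1538  0.099 ]
```

View pics/crop.png

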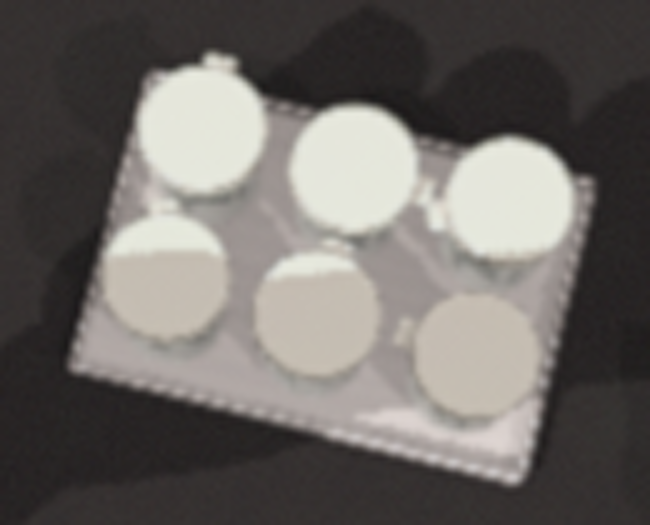

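All six white lids are confirmed, and the crop centres agree with my picks. The tray is turned about -14°. Next I'll close the fingers and go over the tray for a wrist view.

Run:
```python
from cell import r
from h import *
r.gripper_close()
o=(R.from_euler('z',-14,degrees=True)*R.from_euler('y',180,degrees=True)).as_rotvec()
r.move_pose([0.55,-0.073,0.36],o)
c=r.read_camera("wrist"); cv2.imwrite("pics/w1.png",c["pixels"])
np.savez("w1.npz",**c)
s=r.read_state(); print(s["t"],s["tcp_pos"],s["finger_gap"],s["force"],c["position"],c["orientation"],c["mtx"][0])
```

```text
4.4667 [ 0.55013555 -0.07229488  0.35982588] 0.003360978347439526 [-0.56636956  0.38556663  0.17601154] [ 0.47608728 -0.0523552   0.53841993] [-0.22692147 -0.1753963   1.31880335] [334.69876673   0.         254.23151325]
```

View pics/w1.png

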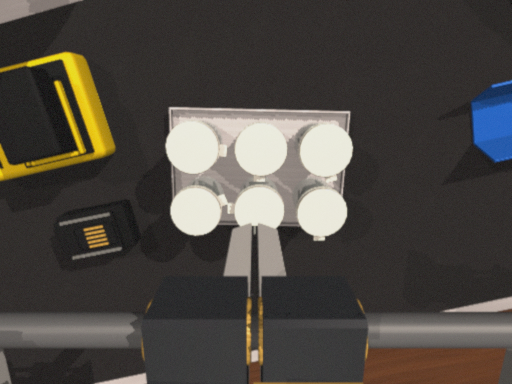

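The wrist view shows six lids at about (193,147), (261,149), (325,149), (196,209), (259,207) and (322,210). I'll convert these and hold them against the top view.

Run:
```python
from cell import r
from h import *
c=dict(np.load("w1.npz"))
ct=r.read_camera("top")
T=[(203,130),(353,169),(510,199),(166,278),(317,314),(477,355)]
W=[(322,210),(259,207),(196,209),(325,149),(261,149),(193,147)]
g=cv2.cvtColor(c["pixels"],cv2.COLOR_BGR2GRAY)
hc=cv2.HoughCircles(cv2.GaussianBlur(g,(3,3),0),cv2.HOUGH_GRADIENT_ALT,1,40,param1=200,param2=.7,minRadius=20,maxRadius=35)
H=hc[0] if hc is not None else np.zeros((1,3))
for t,w in zip(T,W):
    h=H[np.argmin(np.hypot(*(H[:,:2]-w).T))]
    a=ray(ct,((t[0]+.5)/5+194.5,(t[1]+.5)/5+89.5),.099); b=ray(c,w,.099)
    print(a[:2].round(4),b[:2].round(4),h.round(1),ray(c,h[:2],.099)[:2].round(4))
```

```text
[0.6422 0.001 ] [0.6397 0.0027] [322.  211.   25.4] [0.6411 0.0024]
[ 0.6188 -0.082 ] [ 0.6145 -0.0807] [258.  210.   25.3] [ 0.6184 -0.0831]
[ 0.6006 -0.1688] [ 0.5964 -0.1658] [195.  210.   25.6] [ 0.5975 -0.1675]
[0.5584 0.0223] [0.5577 0.0225] [327.  150.   27.8] [0.5597 0.0248]
[ 0.5371 -0.0607] [ 0.5375 -0.0591] [261.  148.   26.5] [ 0.5362 -0.0588]
[ 0.513  -0.1482] [ 0.5134 -0.1451] [193.  148.   27.9] [ 0.5146 -0.1455]
```

```bash
cat >> h.py <<'E'
C=np.array([(.6413,.002),(.618,-.0822),(.5983,-.1672),(.5585,.0235),(.537,-.0595),(.5138,-.1465)])
ux=np.array([np.cos(np.radians(-14)),np.sin(np.radians(-14))])
def probe(r,i):
    p=C[i]+(26 if i<3 else -26)*1e-3*ux
    P=lambda z:[p[0],p[1],z]
    r.move_straight(P(.112),rate=.2); f0=r.read_state()["force"][2]; out=[]
    hit=r.move_straight(P(.094),rate=.012,threshold=1.3)
    s=r.read_state(); z1=s["tcp_pos"][2]; out+=[hit,z1,s["force"][2]-f0]
    if hit:
        hit=r.move_straight(P(z1-.004),rate=.006,threshold=2.7)
        s=r.read_state(); out+=[hit,s["tcp_pos"][2],s["force"][2]-f0]
    r.move_straight(P(.112),rate=.1)
    print(i,np.round(np.array(out,float),4),"t",s["t"],flush=True)
E
python3 - <<'E'
from cell import r
from h import *
p=C[4]-.026*ux
r.move_straight([*p,.13],rate=.25)
probe(r,4); probe(r,5)
E
```

```text
4 [1.     0.0993 7.896  1.     0.0993 7.3364] t 7.075
5 [1.     0.0993 8.4978 1.     0.0993 8.0966] t 9.1833
```

Run:
```python
from cell import r
from h import *
for i in (2,1,0,3): probe(r,i)
```

```text
2 [1.     0.0994 8.4669 1.     0.0994 7.4765] t 11.5417
1 [1.     0.0994 6.6673 1.     0.0993 6.6671] t 13.6417
0 [1.     0.0993 6.6525 1.     0.0993 6.8197] t 15.7417
3 [1.     0.1011 0.4542 1.     0.0998 5.0431] t 18.1583
```

Lid 3 (x 0.558, y 0.023) is the rocker: it stands higher at 101.1 mm and gives 1.3 mm, while the other five are rigid at 99.3 mm. I'll press it in the middle.

Run:
```python
from cell import r
from h import *
p=[.5585,.0232]
r.move_straight([*p,.108],rate=.1); r.dwell(.2); f0=r.read_state()["force"][2]
for z in (.1015,.1005,.0995,.0985,.0975):
    hit=r.move_straight([*p,z],rate=.012,threshold=18)
    s=r.read_state(); print(z,hit,s["tcp_pos"].round(4),round(s["force"][2]-f0,2),s["ft_torque"].round(2),s["t"])
    if hit: break
r.dwell(.5); s=r.read_state(); print(s["tcp_pos"].round(4),s["force"]-[0,0,f0],s["t"])
c=r.read_camera("wrist"); cv2.imwrite("pics/w2.png",c["pixels"])
```

```text
0.1015 False [0.5587 0.0232 0.1017] 8.43 [ 0.11  0.26 -0.01] 19.7417
0.1005 False [0.5587 0.0232 0.1007] 8.5 [ 0.14  0.4  -0.  ] 19.9917
0.0995 False [0.5587 0.0232 0.0997] 9.12 [0.09 0.45 0.03] 20.2417
0.0985 False [0.5587 0.0231 0.099 ] 13.69 [ 0.04  0.9  -0.07] 20.4917
0.0975 False [0.559  0.0231 0.0987] 28.23 [ 0.25  2.02 -0.07] 20.7417
[0.559  0.0231 0.0987] [-8.80824409  0.85472566 28.90376741] 21.2417
```

View pics/w2.png

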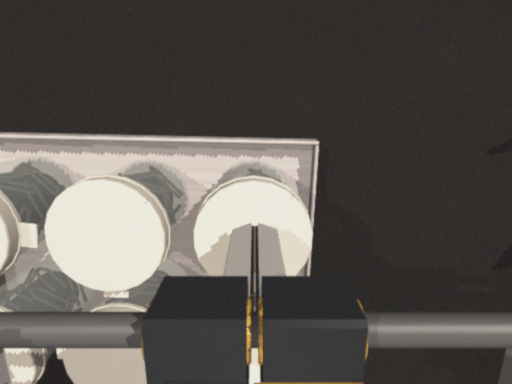

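The fingertip is near the middle of the lid: tip edge at (255,225), lid centre around (253,234). The stop at 99 mm is stiff. I'll confirm by probing its edge again, then press the middle and hold with moderate force.

Run:
```python
from cell import r
from h import *
p=[.5585,.0232]
r.move_straight([*p,.112],rate=.1)
probe(r,3)
r.move_straight([*p,.108],rate=.1); r.dwell(.2); f0=r.read_state()["force"][2]
r.move_straight([*p,.1],rate=.03)
for z in (.099,.0988,.0985,.0982,.0979):
    r.move_straight([*p,z],rate=.01); r.dwell(.2)
    s=r.read_state(); f=s["force"][2]-f0; print(z,s["tcp_pos"].round(4),round(f,2),s["t"])
    if f>9: break
r.dwell(.5); s=r.read_state(); print(s["force"]-[0,0,f0],s["t"])
c=r.read_camera("side"); cv2.imwrite("pics/s2.png",cv2.resize(c["pixels"][130:290,240:420],None,fx=4,fy=3.7))
```

```text
3 [1.     0.0989 4.7786 1.     0.0988 6.715 ] t 23.1167
0.099 [0.5586 0.0232 0.0991] 2.73 24.8833
0.0988 [0.5586 0.0231 0.099 ] 6.75 25.3333
0.0985 [0.5587 0.0232 0.0989] 11.03 25.7833
[-2.63931088 -0.45565876 10.45434939] 26.2833
```

View pics/s2.png

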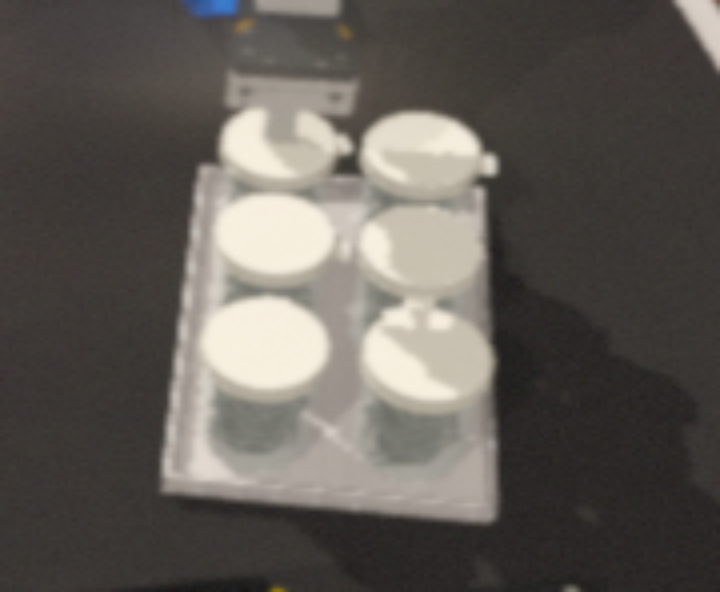

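The side view shows all six lids standing level, with the fingertip on the pressed one at crop (280,145). Its edge is now rigid at 98.9 mm and the steady press is about 10 N, so I'm handing in.

```bash
python3 -c "
from cell import r
print(r.job_done())"
```

```text
the job is handed in; nothing more can be done
None
```

The lid that rocked, on the near-left jar as seen from the robot (x 0.558, y 0.023), is now fully home: its edge is rigid at 98.9 mm and I handed the job in with the fingertip holding its middle at about 10 N.

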